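# Return a sample bottle through the spring flap

### The arm

A 6-joint arm with a two-finger parallel gripper is mounted at the origin on the work surface. World frame = base frame: x ahead of the robot, y to its left, z up, the work surface at z = 0. Lengths are in mm, angles in rad, forces in N, time in s.
With the tool pointing down it reaches from about 350 to 875 mm from the base axis. Payload 4.2 kg.
Tool frame: the origin (TCP) lies midway between the tips of the shut fingers; the grasp point (between the pads) lies 19 mm behind it; z points along the fingers, y is the line along which they close (so a half turn about z gives the same grasp; the last joint's range is limited). The gripper opens to 85 mm and grips with 20 to 120 N. Pads are 22 mm wide; open, the fingers measure 114 mm over their backs; the gripper's body (76 mm by 85 mm) begins 54 mm behind the grasp point. The pads swing forward as they close: fully open they stand 13 mm farther back than shut.
Start: joints at [1.501, 0.385, 0.008, 0, -1.194, -0.259], TCP at [201.785, 591.508, 231.312] pointing down, gripper open.
Joint ranges: [-3.14, 3.14], [-1.21, 2.06], [-1.07, 1.41], [-3.16, 2.05], [-2.99, -0.16], [-3.1, 3.1]. Speed limits (rad/s): [2.79, 2.79, 3.14, 3.14, 3.14, 3.14].

### API

Orientations are given as a unit quaternion [x, y, z, w].
In Python, from bench import arm gives the robot as it stands.
- The arm moves only by the tool send_rows, never from a script. Its argument "targets" is a list of rows, each an object of numbers: "gripper": the gripper command: -1 is fully open, 1 is shut, values between are in proportion; "x", "y", "z": the shift along the tool's x, y, z in cm; "ax", "ay", "az": the turn, a rotation vector about the tool's x, y, z in degrees. A call has 1 to 5 rows; each row shifts and turns the commanded pose from where the row before left it, along the tool's axes as they then stand; what a row does not reach is not made up. A row lasts 1/12 s, in which the tool goes at most 41.7 mm and 7.16 degrees, less where a joint would pass 70% of its speed; a pose out of reach is approached as far as the arm can. A call is refused whole if a number of a shift passes 4.17 or a number of a turn 7.16, either way. A call with a gripper value outside its range is refused whole. The fingers move at their own pace and stop on an object; the grip force is fixed at half the most. Time passes only in rows, so rows that do not move let the fingers close. It gives the time, the measured TCP pose, the force, the opening and the grip force at its end, in the units of the state.
- arm.read_state(): the state, without advancing time (a new reading comes with each control period).
- arm.get_image(name): name is "scene" or "top" or "wrist"; returns (picture, depth): 480x640x3 uint8, red, green, blue; 480x640 float32, mm along the optical axis (not along the pixel's ray), 0 where there is no reading.
- arm.camera_model(name): a dict with "fx", "fy", "cx", "cy" (pixels), "cam_to_world" (4x4, takes a point from camera to world coordinates). Camera axes: x right, y down, z forward; pixel columns grow to the right and rows downward; lengths in mm; the calibration is good to about 2 mm. A picture is of the moment at which its call begins: read the wrist's pose just before it. camera_model takes no time and is no camera call; for the wrist camera it gives the pose at the moment of the call.
- arm.job_done(): hands the job in; it is judged then, once.
Trained networks look in the newest picture that a camera, given by its name, has taken for a name from the list of things; names that differ only in an ending like _2 or _b are one class to them, and where a whole thing is asked for, a point or a joint stands for the part that bears it (a point fixed in the world has none). Each returns a list of dicts, best first, with "score" (0 to 1); they miss things now and then, are a little off and sometimes report something else, mostly with a low value. They report only what shows in the picture. A call takes as long as a camera call.
- arm.boxes_of(camera, thing): "rect" ([left, top, width, height] in pixels, round what is visible of it).
The state is a dict: "clock": time; "joints": joint angles; "joint_vel": joint speeds; "joint_efforts": joint torques, N m; "position": TCP position; "ee_rot": TCP orientation; "contact_force": force on the tool from outside, world axes, zero at the start; "wrist_torque": the same for the moment, N m; "gripper_width": finger opening in mm; "grasp_force": force on a finger pad.
Only numpy, scipy, OpenCV 4.12 (cv2) and the standard library are available. Lean on these libraries where they do the work, as an engineer would, in place of code of your own. Each camera call takes 0.05 s, during which the arm holds its last target. There are 200 camera calls.

### The job

Return the small corked bottle that waits in front of the tray's spring flap: push the flap open with one finger and, while that finger holds it open, push the bottle along the rail into the tray with the other finger, so far that the flap shuts clear behind it. Only push gently, do not grip or lift the bottle; the flap must never press on or strike the bottle, and the bottle ends upright. Leave all the other bottles and vessels where they stand.

Things in the scene. Friction and masses are not known exactly. Their poses are not given: they have to be found in the camera images.
- pen: Returns tray, fixed to the bench; place and turn vary. Origin on the doorway line at bench height; +x leads through the doorway into the tray, +y left when facing in, z up. White flat floor, top at z = 6 mm: apron in front (x -155 to 0, y -58 to 95 mm) and tray (x 0 to 250, y -50 to 200 mm inside). Walls left, back and front (at x = 0, y 98 to 204 mm): 8 mm thick, top at z = 36 mm.
- rail (a point): Point on the guide rail's inner face at the doorway: x = 0, y = -50, z = 24 mm (the rail's top) in the tray's frame. The rail is straight, 8 mm thick, and runs along the right-hand side of apron and tray from x = -155 to 258 mm.
- hinge (a point): Vertical hinge axis of the flap at floor height: x = 0, y = 90, z = 6 mm in the tray's frame, the left-hand end of the doorway (y -50 to 90 mm, open above). A post of radius 6 mm, 68 mm high, stands just left of it, at y = 98 mm.
- flap (a joint): Flap angle: 0 shut (across the doorway), grows as it swings into the tray (+x), stop at 1.55 rad; cannot swing outward. Damped spring shuts it (0.018 N m at 0, 0.095 at the stop) in about 1 s. Upright grey plate 124 mm long, 5 mm thick, z 10 to 56 mm, on a vertical axis at point hinge; shut, it ends 16 mm short of the rail. It sweeps a 124 mm circle about the hinge.
- flap_edge (a point): Middle of the flap's free end, 124 mm from the hinge axis, 33 mm above the bench.
- bottle: The bottle to return: square-shouldered amber bottle, 36 mm (x) by 28 mm (y), 64 mm high with its cork, about 60 g. Flat-sided glass body 38 mm high, above it a cork 14 mm thick. Origin: centre of its underside, z up. It stands on the apron close beside the guide rail, its x towards the doorway within 0.1 rad of the rail, its centre 60 to 105 mm before the doorway line; pushed low on its back it slides, pushed high it may tip.
- stored_a: Bystander in the tray, left: square-shouldered amber bottle, 36 mm (x) by 28 mm (y), 64 mm high with its cork, about 60 g. Origin: centre of its underside.
- stored_b: Bystander in the tray, left: square-shouldered amber bottle, 36 mm (x) by 28 mm (y), 64 mm high with its cork, about 60 g. Origin: centre of its underside.
- stored_c: Bystander in the tray, by the back wall: square-shouldered amber bottle, 36 mm (x) by 28 mm (y), 64 mm high with its cork, about 60 g. Origin: centre of its underside.
- spare_bottle: Bystander on the bench left of the apron: square-shouldered amber bottle, 36 mm (x) by 28 mm (y), 64 mm high with its cork, about 60 g. Origin: centre of its underside.
- dish: Bystander: glass dish, 60 mm across, 22 mm high, on the bench right of the rail. Origin: centre of its underside.
- tin: Bystander: round aluminium tin, 52 mm across, 30 mm high, on the bench right of the rail. Origin: centre of its underside.
- flask: Bystander: corked conical flask, 72 mm across, 112 mm high, on the bench well to the left of the tray. Origin: centre of its underside.

How it is judged:
By the outcome, as a careful person would: the job done as asked, in the order asked, and still so for the second after the job is handed in, with the robot touching nothing.
It also fails if it takes over 48 s, if anything falls off the work surface, if the arm or the gripper's body presses on something with over 40 N, if the wrist force passes 120 N, or if a joint passes its speed limit or range.

## Working session

There is one attempt and no reset: what is moved stays moved. The work goes in short steps, Python scripts to look and compute and a tool call to move; the robot and the scene stay as the last step left them, time stands still between calls to the robot, and variables do not carry over. Pictures are saved under pics/ and viewed, at most 10 in all, crops included, and the job is handed in when it is done.

Besides the shell and the picture viewer there is one more tool, called after "Call:" as name(argument=value, ...), one argument or row to a line, values as JSON. send_rows: Moves the arm, as the interface text tells. Its arguments: {"type":"object","properties":{"targets":{"type":"array"}},"required":["targets"]}

```bash
mkdir -p pics; ls
python3 - <<'E'
from bench import arm
import cv2,numpy as np
s=arm.read_state();print(s['clock'],s['position'],s['ee_rot'],s['gripper_width'])
for c in ['top','scene']:
    im,d=arm.get_image(c);cv2.imwrite(f'pics/{c}1.png',im[:,:,::-1]);np.save(f'{c}_d.npy',d)
    m=arm.camera_model(c);print(c,m)
    for t in ['pen','flap','bottle','dish','tin','flask']:
        print(t,[(round(b['score'],2),np.round(b['rect']).tolist()) for b in arm.boxes_of(c,t)][:6])
E
```

```text
pics
0.0 [201.59296    590.96295368 230.22377979] [ 9.86502214e-01 -1.63744238e-01 -1.41731638e-04  1.08909197e-03] 85.4521786645726
top {'fx': 513.0550900599421, 'fy': 513.0550900599421, 'cx': 322.3267844032441, 'cy': 245.80839393635964, 'cam_to_world': array([[-5.20605851e-03, -9.91310155e-01,  1.31442284e-01,
         4.64660445e+02],
       [-9.99834492e-01,  2.86869559e-03, -1.79655261e-02,
         1.16426353e+02],
       [ 1.74323406e-02, -1.31514059e-01, -9.91161019e-01,
         1.17498287e+03],
       [ 0.00000000e+00,  0.00000000e+00,  0.00000000e+00,
         1.00000000e+00]])}
pen [(0.93, [239.0, 161.0, 147.0, 192.0])]
flap [(0.58, [385.0, 220.0, 31.0, 28.0]), (0.56, [308.0, 267.0, 52.0, 16.0])]
bottle [(0.55, [360.0, 305.0, 18.0, 15.0])]
dish [(0.56, [387.0, 222.0, 28.0, 30.0])]
tin [(0.66, [397.0, 286.0, 22.0, 20.0])]
flask [(0.91, [170.0, 302.0, 30.0, 32.0])]
scene {'fx': 482.8339480196827, 'fy': 482.8339480196827, 'cx': 320.74851666070685, 'cy': 236.45201984617495, 'cam_to_world': array([[-8.21062563e-01,  3.19475888e-01, -4.73065984e-01,
         1.01323596e+03],
       [ 5.70467983e-01,  4.89061063e-01, -6.59837523e-01,
         6.64581548e+02],
       [ 2.05559745e-02, -8.11636885e-01, -5.83800495e-01,
         5.39799147e+02],
       [ 0.00000000e+00,  0.00000000e+00,  0.00000000e+00,
         1.00000000e+00]])}
pen [(0.63, [197.0, 185.0, 216.0, 178.0])]
flap [(0.65, [315.0, 200.0, 52.0, 46.0]), (0.24, [198.0, 184.0, 217.0, 179.0])]
bottle [(0.58, [341.0, 179.0, 18.0, 27.0])]
dish [(0.58, [242.0, 198.0, 33.0, 20.0])]
tin [(0.81, [299.0, 177.0, 26.0, 27.0])]
flask [(0.57, [492.0, 266.0, 50.0, 77.0]), (0.5, [314.0, 201.0, 54.0, 44.0]), (0.32, [258.0, 272.0, 30.0, 41.0])]
```

Run:
```python
import cv2
a=cv2.imread('pics/top1.png')[140:370,160:430];cv2.imwrite('pics/topc.png',cv2.resize(a,None,fx=2.6,fy=2.6,interpolation=cv2.INTER_CUBIC))
a=cv2.imread('pics/scene1.png')[150:370,180:560];cv2.imwrite('pics/scenec.png',cv2.resize(a,None,fx=2.1,fy=2.1,interpolation=cv2.INTER_CUBIC))
```

```text
(no output)
```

View pics/topc.png

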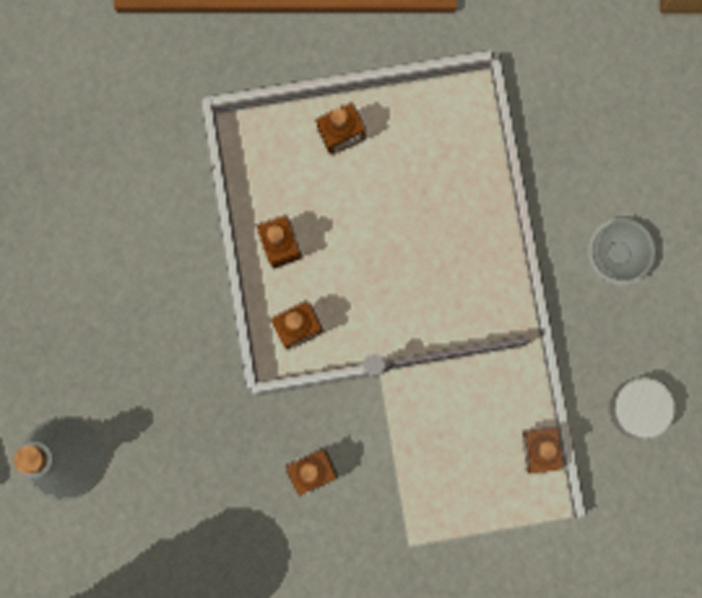

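View pics/scenec.png

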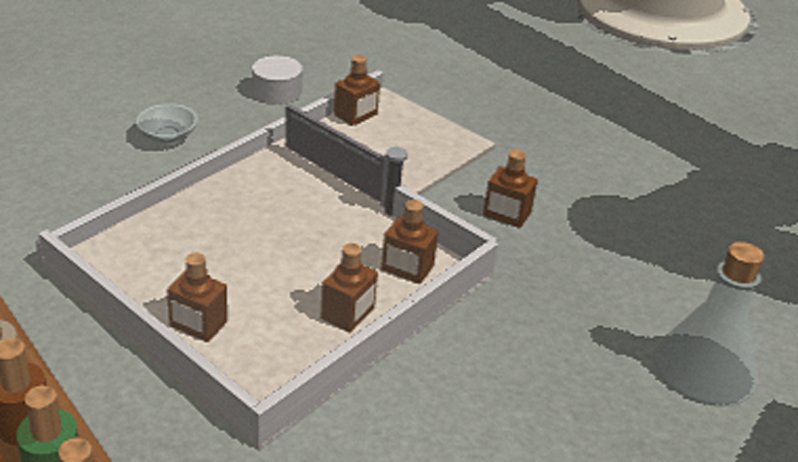

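The top view shows the tray turned about 10°, the flap shut from the post at crop (374,365) to (535,335), and the bottle at crop (545,450) beside the rail. The spare bottle is at (310,470), and the dish and tin are right of the rail. Next I fit the tray and bottle poses and look at the fingers in the wrist view.

```bash
cat > h.py <<'E'
import numpy as np,cv2
from bench import arm
from scipy.optimize import least_squares
def proj(m,P):
    T=np.linalg.inv(m['cam_to_world']);p=np.atleast_2d(P)@T[:3,:3].T+T[:3,3]
    return np.c_[m['fx']*p[:,0]/p[:,2]+m['cx'],m['fy']*p[:,1]/p[:,2]+m['cy']]
def cloud(m,d):
    v,u=np.mgrid[:d.shape[0],:d.shape[1]];k=d>0
    p=np.stack([(u-m['cx'])*d/m['fx'],(v-m['cy'])*d/m['fy'],d],-1)@m['cam_to_world'][:3,:3].T+m['cam_to_world'][:3,3]
    p[~k]=np.nan;return p
def toW(q,P):
    P=np.atleast_2d(P).astype(float);c,s=np.cos(q[2]),np.sin(q[2])
    return np.c_[q[0]+c*P[:,0]-s*P[:,1],q[1]+s*P[:,0]+c*P[:,1],P[:,2]]
def toP(q,P):
    c,s=np.cos(q[2]),np.sin(q[2]);d=np.asarray(P)[...,:2]-q[:2]
    return np.stack([c*d[...,0]+s*d[...,1],-s*d[...,0]+c*d[...,1]],-1)
E
python3 - <<'E'
from h import *
mt=arm.camera_model('top');ms=arm.camera_model('scene')
Pt=[[258,204,36],[258,-58,24],[-155,-50,6],[-155,95,6],[-155,-58,24],[0,98,74]]
It=np.array([[205,100],[501,54],[571,517],[408,546],[585,515],[374,365]])/2.6+[160,140]
Ps=[[258,204,36],[258,-58,24],[0,204,36],[-155,95,6]]
Is=np.array([[260,413],[41,235],[496,242],[494,146]])/2.1+[180,150]
f=lambda q:np.r_[(proj(mt,toW(q,Pt))-It).ravel(),(proj(ms,toW(q,Ps))-Is).ravel()]
r=least_squares(f,[450,50,.1],loss='soft_l1');q=r.x;print(q);print(np.round(f(q).reshape(-1,2),1).tolist())
np.save('q.npy',q)
d=np.load('top_d.npy');p=cloud(mt,d);im=cv2.imread('pics/top1.png')
def lab(c):
    pp=toP(q,p);z=p[...,2];return pp,z
pp,z=lab(0)
inb=(pp[...,0]>-150)&(pp[...,0]<-25)&(pp[...,1]>-49)&(pp[...,1]<60)
for n,a,b in [('shoulder',38,52),('cork',62,76)]:
    k=inb&(z>a)&(z<b);print(n,k.sum(),pp[k].mean(0),z[k].mean())
    if n=='shoulder': print(cv2.minAreaRect(pp[k].astype(np.float32)))
k=(abs(pp[...,0])<12)&(pp[...,1]>-45)&(pp[...,1]<85)&(z>45)&(z<62);x=pp[k];print('flap',k.sum(),x.mean(0),np.polyfit(x[:,1],x[:,0],1),z[k].max())
k=(pp[...,1]<-40)&(pp[...,1]>-70)&(pp[...,0]>60)&(pp[...,0]<240)&(z>18)&(z<30);x=pp[k];print('rail',k.sum(),x.mean(0),np.polyfit(x[:,0],x[:,1],1),z[k].mean())
# scene cam
ds=np.load('scene_d.npy');p=cloud(ms,ds);pp,z=lab(0)
inb=(pp[...,0]>-150)&(pp[...,0]<-25)&(pp[...,1]>-49)&(pp[...,1]<60)
for n,a,b in [('body',14,42),('cork',56,76)]:
    k=inb&(z>a)&(z<b);print('scene',n,k.sum(),pp[k].min(0),pp[k].max(0),pp[k].mean(0))
o=cv2.resize(im[140:370,160:430],None,fx=2.6,fy=2.6,interpolation=cv2.INTER_CUBIC)
def dr(P):
    cv2.polylines(o,[np.int32((proj(mt,toW(q,P))-[160,140])*2.6)],True,(0,255,0),1)
dr([[258,204,36],[258,-58,24],[-155,-58,24],[-155,-50,24],[250,-50,24],[250,200,36]]);dr([[-155,95,6],[0,95,6],[0,-34,56],[0,90,56]]);
cv2.imwrite('pics/ov.png',o)
print(arm.read_state()['position'])
im,d=arm.get_image('wrist');cv2.imwrite('pics/w1.png',im[:,:,::-1]);np.save('w_d.npy',d);print(arm.camera_model('wrist'))
E
```

```text
[5.51616708e+02 4.32261570e+01 1.74394207e-01]
[[-1.8, 0.2], [-2.9, 0.0], [0.2, 0.3], [-0.6, 0.9], [-0.6, 0.8], [-1.5, 0.6], [-1.6, -1.8], [-3.5, 1.7], [-0.9, -2.2], [-0.3, -2.6]]
shoulder 166 [-91.5347408  -32.35256222] 45.16018404861094
((-91.7025146484375, -33.137969970703125), (28.181243896484375, 35.58098602294922), 86.32704162597656)
cork 34 [-91.59899385 -33.10726614] 69.75236395178456
flap 148 [ 2.10060547 24.66091371] [0.00803455 1.90246624] 61.263837749416325
rail 290 [148.85026991 -57.15411189] [-6.39083655e-03 -5.62028341e+01] 24.179976881541954
scene body 286 [-147.4958283   -48.97490962] [-42.87842297 -12.75765124] [-84.74385876 -25.19330205]
scene cork 54 [-99.10229125 -35.53851316] [-85.33689203 -22.20310402] [-90.59751762 -28.43162724]
[201.80456634 591.50107227 231.32287769]
{'fx': 349.85296339671316, 'fy': 349.85296339671316, 'cx': 311.3854336932661, 'cy': 237.51649057994146, 'cam_to_world': array([[-3.21977096e-01, -9.06223134e-01, -2.74026243e-01,
         2.71263226e+02],
       [-9.46747179e-01,  3.08417511e-01,  9.24576543e-02,
         5.67204642e+02],
       [ 7.27226702e-04,  2.89202820e-01, -9.57267570e-01,
         3.74278314e+02],
       [ 0.00000000e+00,  0.00000000e+00,  0.00000000e+00,
         1.00000000e+00]])}
```

View pics/ov.png

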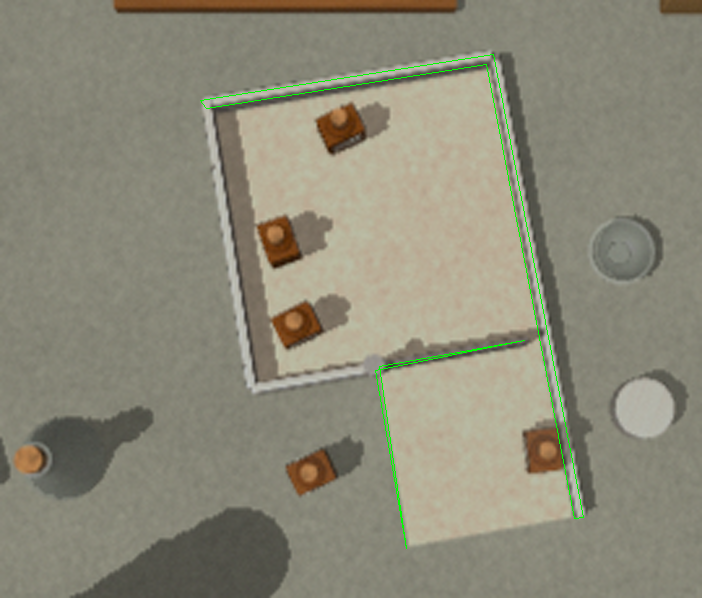

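View pics/w1.png

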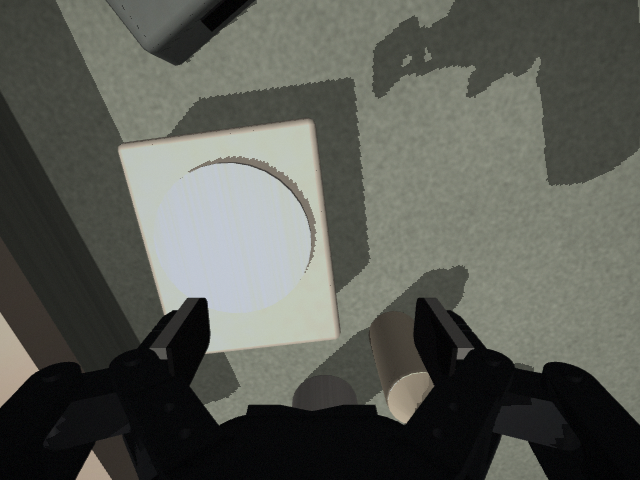

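The overlay fits the tray to about 2 mm: bottle centre near pen x = -92, close beside the rail, and straight. The wrist view shows open pads at about (190,330) and (430,330) with the linkages outside them. Now I plan the path offline.

```bash
python3 - <<'E'
from h import *
q=np.load('q.npy')+[1.0,-2,-.004];np.save('q.npy',q)
m=arm.camera_model('wrist');p=cloud(m,np.load('w_d.npy'))
from scipy.spatial.transform import Rotation as R
s=arm.read_state();t=(p-s['position'])@R.from_quat(s['ee_rot']).as_matrix()
k=(t[...,2]>-75)&(t[...,2]<10)
for a in range(-75,10,8):
    kk=k&(t[...,2]>=a)&(t[...,2]<a+8)
    if kk.sum(): y=t[kk]; print(a,kk.sum(),'|y|',abs(y[:,1]).min().round(),abs(y[:,1]).max().round(),'x',y[:,0].min().round(),y[:,0].max().round())
E
cat > plan.py <<'E'
import numpy as np
L=99.5;hu,hv=7.25,11
rear0=-110
def A_theta(B,phi):
    u=np.array([np.cos(phi),np.sin(phi)]);v=np.array([-u[1],u[0]])
    A=B+L*u;c=[A+a*hu*u+b*hv*v for a in(-1,1) for b in(-1,1)]
    th=0
    for P in c:
        d=P-[0,90];r=np.hypot(*d);ang=np.arctan2(d[0],-d[1])
        if r<130: th=max(th,ang+np.arcsin(min(1,2.5/r)) )
    return A,th,min(np.hypot(*(P-[0,90])) for P in c),c
def face(phi): return hu*np.cos(phi)+hv*abs(np.sin(phi))
def phi_of(xr,K): return np.radians(np.interp(xr,K[0],K[1]))
if __name__=='__main__':
    K=([-110,-70,-40,-10,20,50,85],[22,24,35,52,70,85,95])
    for xr in range(-110,90,10):
        ph=phi_of(xr,K);B=np.array([xr-face(ph),-29.]);A,th,r,c=A_theta(B,ph)
        tip=np.array([124*np.sin(th),90-124*np.cos(th)])
        print(xr,'front',xr+36,'phi',round(np.degrees(ph)),'A',A.round(),'th %.2f'%th,'tip',tip.round(),'Aminy',round(min(x[1] for x in c)),'rmax',round(max(np.hypot(*(x-[0,90])) for x in c)), 'Bx',B[0].round())
E
python3 plan.py
```

```text
-75 11514 |y| 0.0 75.0 x -13.0 18.0
-67 7835 |y| 36.0 76.0 x -13.0 15.0
-59 1555 |y| 41.0 71.0 x 1.0 14.0
-51 1706 |y| 41.0 57.0 x -8.0 12.0
-43 1807 |y| 41.0 58.0 x -12.0 12.0
-35 1546 |y| 41.0 57.0 x -12.0 12.0
-27 1216 |y| 41.0 58.0 x -11.0 12.0
-19 453 |y| 41.0 50.0 x -11.0 11.0
-110 front -74 phi 22 A [-29.   8.] th 0.00 tip [  0. -34.] Aminy -5 rmax 100 Bx -121.0
-100 front -64 phi 22 A [-19.   9.] th 0.00 tip [  0. -34.] Aminy -4 rmax 96 Bx -111.0
-90 front -54 phi 23 A [-9. 10.] th 0.05 tip [  6. -34.] Aminy -3 rmax 94 Bx -101.0
-80 front -44 phi 24 A [ 0. 11.] th 0.16 tip [ 20. -32.] Aminy -2 rmax 92 Bx -91.0
-70 front -34 phi 24 A [10. 11.] th 0.27 tip [ 33. -30.] Aminy -2 rmax 92 Bx -81.0
-60 front -24 phi 28 A [17. 17.] th 0.37 tip [ 45. -26.] Aminy 4 rmax 87 Bx -72.0
-50 front -14 phi 31 A [23. 23.] th 0.48 tip [ 57. -20.] Aminy 10 rmax 84 Bx -62.0
-40 front -4 phi 35 A [29. 28.] th 0.59 tip [ 69. -13.] Aminy 15 rmax 81 Bx -52.0
-30 front 6 phi 41 A [33. 36.] th 0.70 tip [80. -5.] Aminy 23 rmax 76 Bx -43.0
-20 front 16 phi 46 A [36. 43.] th 0.82 tip [90.  5.] Aminy 30 rmax 71 Bx -33.0
-10 front 26 phi 52 A [38. 49.] th 0.94 tip [100.  16.] Aminy 37 rmax 68 Bx -23.0
0 front 36 phi 58 A [40. 55.] th 1.05 tip [107.  28.] Aminy 43 rmax 65 Bx -13.0
10 front 46 phi 64 A [41. 60.] th 1.14 tip [113.  38.] Aminy 49 rmax 63 Bx -3.0
20 front 56 phi 70 A [41. 64.] th 1.22 tip [116.  47.] Aminy 54 rmax 61 Bx 7.0
30 front 66 phi 75 A [43. 67.] th 1.29 tip [119.  56.] Aminy 57 rmax 61 Bx 17.0
40 front 76 phi 80 A [45. 69.] th 1.34 tip [121.  62.] Aminy 60 rmax 62 Bx 28.0
50 front 86 phi 85 A [47. 70.] th 1.38 tip [122.  67.] Aminy 62 rmax 64 Bx 38.0
60 front 96 phi 88 A [52. 70.] th 1.41 tip [122.  70.] Aminy 63 rmax 69 Bx 49.0
70 front 106 phi 91 A [58. 70.] th 1.43 tip [123.  73.] Aminy 63 rmax 74 Bx 59.0
80 front 116 phi 94 A [63. 70.] th 1.45 tip [123.  75.] Aminy 62 rmax 79 Bx 69.0
```

```bash
cat > go.py <<'E'
from h import *
from plan import *
from scipy.spatial.transform import Rotation as R
q=np.load('q.npy')
KX=[-135,-110,-70,-40,-10,20,50,85];KP=[22,22,24,35,52,70,82,87]
def pose(xr,z,c=-31):
    ph=phi_of(xr,(KX,KP));lat=hu*np.sin(ph)-hv*np.cos(ph)
    B=np.array([xr-face(ph),max(c-lat,-34)]);C=B+L/2*np.array([np.cos(ph),np.sin(ph)])
    w=toW(q,[*C,z])[0];return w,ph+q[2]+np.pi/2   # tool -y points B->A; tool x at psi
def cur():
    s=arm.read_state();x=R.from_quat(s['ee_rot']).as_matrix()[:,0]
    return np.array(s['position']),np.arctan2(x[1],x[0])
def rows(start,targets):
    p,psi=start;out=[]
    for w,ps in targets:
        d=w-p;c,s=np.cos(psi),np.sin(psi)
        dpsi=(ps-psi+np.pi)%(2*np.pi)-np.pi
        r=[round((c*d[0]+s*d[1])/10,2),round((s*d[0]-c*d[1])/10,2),round(-d[2]/10,2),round(-np.degrees(dpsi),1)]
        out.append(r)
        p=p+np.array([c*r[0]+s*r[1],s*r[0]-c*r[1],-r[2]])*10;psi-=np.radians(r[3])
    return out,(p,psi)
E
python3 - <<'E'
from go import *
p,ps=cur();w,pt=pose(-124,150);print(p,np.degrees(ps),w,np.degrees(pt))
d=(pt-ps+np.pi)%(2*np.pi)-np.pi
N=20
r,_=rows((p,ps),[(p+(w-p)*np.array([i/N,i/N,min(1,max(0,(i-12)/8))]),ps+d*i/N) for i in range(1,N+1)])
for x in r:print(x)
E
```

```text
[201.77306644 591.49627713 231.32503676] -18.838889908867493 [466.01366452  21.37309495 150.        ] 121.76286891395694
[np.float64(2.17), np.float64(2.27), np.float64(-0.0), np.float64(-7.0)]
[np.float64(1.88), np.float64(2.52), np.float64(-0.0), np.float64(-7.1)]
[np.float64(1.55), np.float64(2.73), np.float64(-0.0), np.float64(-7.0)]
[np.float64(1.21), np.float64(2.9), np.float64(-0.0), np.float64(-7.0)]
[np.float64(0.84), np.float64(3.03), np.float64(-0.0), np.float64(-7.1)]
[np.float64(0.47), np.float64(3.11), np.float64(-0.0), np.float64(-7.0)]
[np.float64(0.08), np.float64(3.14), np.float64(-0.0), np.float64(-7.0)]
[np.float64(-0.3), np.float64(3.12), np.float64(-0.0), np.float64(-7.0)]
[np.float64(-0.68), np.float64(3.07), np.float64(-0.0), np.float64(-7.1)]
[np.float64(-1.05), np.float64(2.96), np.float64(-0.0), np.float64(-7.0)]
[np.float64(-1.41), np.float64(2.81), np.float64(-0.0), np.float64(-7.0)]
[np.float64(-1.74), np.float64(2.62), np.float64(-0.0), np.float64(-7.1)]
[np.float64(-2.05), np.float64(2.38), np.float64(1.02), np.float64(-7.0)]
[np.float64(-2.32), np.float64(2.12), np.float64(1.01), np.float64(-7.0)]
[np.float64(-2.56), np.float64(1.81), np.float64(1.02), np.float64(-7.1)]
[np.float64(-2.77), np.float64(1.49), np.float64(1.02), np.float64(-7.0)]
[np.float64(-2.93), np.float64(1.13), np.float64(1.01), np.float64(-7.0)]
[np.float64(-3.05), np.float64(0.77), np.float64(1.02), np.float64(-7.0)]
[np.float64(-3.12), np.float64(0.4), np.float64(1.02), np.float64(-7.1)]
[np.float64(-3.14), np.float64(0.0), np.float64(1.01), np.float64(-7.0)]
```

```bash
sed -i 's|ph+q\[2\]+np.pi/2|ph+q[2]-np.pi/2|; s|\[round((c|[float(v) for v in (round((c|; s|,1)\]$|,1))]|' go.py
python3 - <<'E'
from go import *
p,ps=cur();w,pt=pose(-124,150);print(p,np.degrees(ps),w,np.degrees(pt))
d=(pt-ps+np.pi)%(2*np.pi)-np.pi
N=20
r,_=rows((p,ps),[(p+(w-p)*np.array([i/N,i/N,min(1,max(0,(i-12)/8))]),ps+d*i/N) for i in range(1,N+1)])
for x in r:print(x)
E
```

```text
[201.77306644 591.49627713 231.32503676] -18.838889908867493 [466.01366452  21.37309495 150.        ] -58.23713108604306
[2.17, 2.27, -0.0, 2.0]
[2.25, 2.2, -0.0, 1.9]
[2.32, 2.11, -0.0, 2.0]
[2.39, 2.04, -0.0, 2.0]
[2.47, 1.95, -0.0, 1.9]
[2.52, 1.87, -0.0, 2.0]
[2.59, 1.78, -0.0, 2.0]
[2.65, 1.69, -0.0, 2.0]
[2.71, 1.59, -0.0, 1.9]
[2.76, 1.51, -0.0, 2.0]
[2.81, 1.4, -0.0, 2.0]
[2.85, 1.31, -0.0, 1.9]
[2.9, 1.21, 1.02, 2.0]
[2.94, 1.11, 1.01, 2.0]
[2.98, 1.01, 1.02, 1.9]
[3.01, 0.91, 1.02, 2.0]
[3.03, 0.8, 1.01, 2.0]
[3.07, 0.69, 1.02, 2.0]
[3.08, 0.59, 1.02, 1.9]
[3.11, 0.49, 1.01, 2.0]
```

Call:
send_rows(
  targets=[
    {"x": 2.2, "y": 2.3, "az": 2, "gripper": -1},
    {"x": 2.2, "y": 2.2, "az": 2, "gripper": -1},
    {"x": 2.3, "y": 2.1, "az": 2, "gripper": -1},
    {"x": 2.4, "y": 2.0, "az": 2, "gripper": -1},
    {"x": 2.5, "y": 1.9, "az": 2, "gripper": -1},
  ],
)

```text
$.targets[0]: bad value
```

Call:
send_rows(
  targets=[
    {"x": 2.5, "y": 1.9, "az": 2, "gripper": -1},
    {"x": 2.6, "y": 1.8, "az": 2, "gripper": -1},
    {"x": 2.6, "y": 1.7, "az": 2, "gripper": -1},
    {"x": 2.7, "y": 1.6, "az": 2, "gripper": -1},
    {"x": 2.8, "y": 1.5, "az": 2, "gripper": -1},
  ],
)

```text
$.targets[0]: bad value
```

Call:
send_rows(
  targets=[
    {"x": 2.8, "y": 1.4, "az": 2, "gripper": -1},
    {"x": 2.9, "y": 1.3, "az": 2, "gripper": -1},
    {"x": 2.9, "y": 1.2, "z": 1, "az": 2, "gripper": -1},
    {"x": 2.9, "y": 1.1, "z": 1, "az": 2, "gripper": -1},
    {"x": 3.0, "y": 1.0, "z": 1, "az": 2, "gripper": -1},
  ],
)

```text
$.targets[0]: bad value
```

Call:
send_rows(
  targets=[
    {"x": 3.0, "y": 0.9, "z": 1, "az": 2, "gripper": -1},
    {"x": 3.0, "y": 0.8, "z": 1, "az": 2, "gripper": -1},
    {"x": 3.1, "y": 0.7, "z": 1, "az": 2, "gripper": -1},
    {"x": 3.1, "y": 0.6, "z": 1, "az": 2, "gripper": -1},
    {"x": 3.1, "y": 0.5, "z": 1, "az": 2, "gripper": -1},
  ],
)

```text
$.targets[0]: bad value
```

Call:
send_rows(
  targets=[
    {"gripper": -1},
    {"gripper": -1},
    {"gripper": -1},
  ],
)

```text
$.targets[0]: bad value
```

Call:
send_rows(
  targets=[
    {"x": 2.2, "y": 2.3, "z": 0, "ax": 0, "ay": 0, "az": 2, "gripper": -1},
    {"x": 2.2, "y": 2.2, "z": 0, "ax": 0, "ay": 0, "az": 2, "gripper": -1},
    {"x": 2.3, "y": 2.1, "z": 0, "ax": 0, "ay": 0, "az": 2, "gripper": -1},
    {"x": 2.4, "y": 2.0, "z": 0, "ax": 0, "ay": 0, "az": 2, "gripper": -1},
    {"x": 2.5, "y": 1.9, "z": 0, "ax": 0, "ay": 0, "az": 2, "gripper": -1},
  ],
)

```text
clock: 1.17
position: [268.4, 448.2, 231.4]
ee_rot: [0.968, -0.25, 0.0, -0.0]
contact_force: [0.3, -0.0, 1.0]
gripper_width: 85.1
grasp_force: 0.0
```

All keys are needed. I continue with them filled in.

Call:
send_rows(
  targets=[
    {"x": 2.5, "y": 1.9, "z": 0, "ax": 0, "ay": 0, "az": 2, "gripper": -1},
    {"x": 2.6, "y": 1.8, "z": 0, "ax": 0, "ay": 0, "az": 2, "gripper": -1},
    {"x": 2.6, "y": 1.7, "z": 0, "ax": 0, "ay": 0, "az": 2, "gripper": -1},
    {"x": 2.7, "y": 1.6, "z": 0, "ax": 0, "ay": 0, "az": 2, "gripper": -1},
    {"x": 2.8, "y": 1.5, "z": 0, "ax": 0, "ay": 0, "az": 2, "gripper": -1},
  ],
)

```text
clock: 1.58
position: [333.3, 304.9, 231.6]
ee_rot: [0.943, -0.333, 0.0, -0.0]
contact_force: [0.6, 0.0, 0.8]
gripper_width: 85.2
grasp_force: 0.0
```

Call:
send_rows(
  targets=[
    {"x": 2.8, "y": 1.4, "z": 0, "ax": 0, "ay": 0, "az": 2, "gripper": -1},
    {"x": 2.9, "y": 1.3, "z": 0, "ax": 0, "ay": 0, "az": 2, "gripper": -1},
    {"x": 2.9, "y": 1.2, "z": 1, "ax": 0, "ay": 0, "az": 2, "gripper": -1},
    {"x": 2.9, "y": 1.1, "z": 1, "ax": 0, "ay": 0, "az": 2, "gripper": -1},
    {"x": 3.0, "y": 1.0, "z": 1, "ax": 0, "ay": 0, "az": 2, "gripper": -1},
  ],
)

```text
clock: 2.0
position: [399.0, 162.3, 201.5]
ee_rot: [0.91, -0.414, 0.0, -0.001]
contact_force: [0.3, 0.3, 0.3]
gripper_width: 85.2
grasp_force: 0.0
```

Call:
send_rows(
  targets=[
    {"x": 3.0, "y": 0.9, "z": 1, "ax": 0, "ay": 0, "az": 2, "gripper": -1},
    {"x": 3.0, "y": 0.8, "z": 1, "ax": 0, "ay": 0, "az": 2, "gripper": -1},
    {"x": 3.1, "y": 0.7, "z": 1, "ax": 0, "ay": 0, "az": 2, "gripper": -1},
    {"x": 3.1, "y": 0.6, "z": 1, "ax": 0, "ay": 0, "az": 2, "gripper": -1},
    {"x": 3.1, "y": 0.5, "z": 1, "ax": 0, "ay": 0, "az": 2, "gripper": -1},
  ],
)

```text
clock: 2.42
position: [463.8, 18.8, 151.2]
ee_rot: [0.871, -0.492, 0.0, -0.0]
contact_force: [0.8, 0.8, 0.3]
gripper_width: 85.7
grasp_force: 0.0
```

Call:
send_rows(
  targets=[
    {"x": 0, "y": 0, "z": 0, "ax": 0, "ay": 0, "az": 0, "gripper": -1},
    {"x": 0, "y": 0, "z": 0, "ax": 0, "ay": 0, "az": 0, "gripper": -1},
    {"x": 0, "y": 0, "z": 0, "ax": 0, "ay": 0, "az": 0, "gripper": -1},
  ],
)

```text
clock: 2.67
position: [463.3, 20.3, 151.5]
ee_rot: [0.871, -0.491, 0.0, -0.0]
contact_force: [-0.8, 0.0, 0.4]
gripper_width: 85.2
grasp_force: 0.0
```

Run:
```python
from go import *
p,ps=cur();w,pt=pose(-124,40);print(p,np.degrees(ps))
N=5
r,e=rows((p,ps),[(p+(w-p)*i/N,ps+(pt-ps)*i/N) for i in range(1,N+1)])
print(r)
im,d=arm.get_image('wrist');m=arm.camera_model('wrist');cv2.imwrite('pics/w2.png',im[:,:,::-1])
c=cloud(m,d);pp=toP(q,c);z=c[...,2]
inb=(pp[...,0]>-150)&(pp[...,0]<-25)&(pp[...,1]>-49)&(pp[...,1]<60)
for n,a,b in [('shoulder',40,50),('cork',64,76)]:
    k=inb&(z>a)&(z<b)
    if k.sum()>5: print(n,k.sum(),cv2.minAreaRect(pp[k].astype(np.float32)),z[k].mean())
k=(pp[...,1]<-40)&(pp[...,1]>-70)&(pp[...,0]>-140)&(pp[...,0]<200)&(z>20)&(z<30);x=pp[k];print('rail',k.sum(),np.percentile(x[:,1],[5,95]) if k.sum() else 0,x.mean(0))
k=(abs(pp[...,0])<12)&(pp[...,1]>-45)&(pp[...,1]<85)&(z>53)&(z<62);x=pp[k];print('flap',k.sum(),x.mean(0) if k.sum() else 0,x[:,1].min() if k.sum() else 0)
```

```text
[463.27348891  20.28687713 151.50166692] -58.85673610618368
[[0.01, -0.06, 2.23, -0.1], [0.01, -0.06, 2.23, -0.1], [0.01, -0.05, 2.23, -0.2], [0.01, -0.06, 2.23, -0.1], [0.01, -0.06, 2.23, -0.1]]
shoulder 1201 ((-93.36715698242188, -29.984542846679688), (28.067684173583984, 36.07785415649414), 86.3963623046875) 45.15434397057305
cork 382 ((-93.35762023925781, -29.868915557861328), (13.204225540161133, 14.023987770080566), 22.64263916015625) 70.24032794838024
rail 4864 [-56.22498166 -48.75714937] [ 16.86792644 -52.47021043]
flap 1283 [-0.15272072 22.31278269] -32.38052252750231
```

View pics/w2.png

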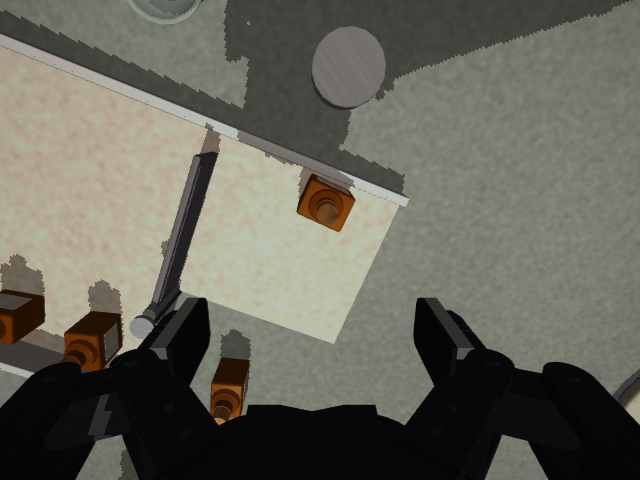

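The wrist view shows the bottle at (327,205), a few millimetres off the rail, with the flap shut. I descend with finger B behind the bottle.

Run:
```python
from h import *
q=np.load('q.npy');q[:2]+=[-.26,1.48];np.save('q.npy',q)
from go import *
p,ps=cur();w,pt=pose(-122,9,-30);N=10
r,e=rows((p,ps),[(p+(w-p)*i/N,ps+(pt-ps)*i/N) for i in range(1,N+1)])
print(r,w,p)
```

```text
[[-0.01, -0.05, 1.43, -0.1], [-0.0, -0.06, 1.43, -0.0], [-0.01, -0.05, 1.42, -0.1], [-0.01, -0.06, 1.43, -0.0], [-0.0, -0.05, 1.43, -0.1], [-0.01, -0.06, 1.43, -0.0], [-0.01, -0.05, 1.42, -0.1], [-0.0, -0.05, 1.43, -0.0], [-0.01, -0.06, 1.43, -0.1], [-0.01, -0.05, 1.43, -0.1]] [467.55512966  24.17775467   9.        ] [463.2694469   20.78076429 151.76257873]
```

Call:
send_rows(
  targets=[
    {"x": 0, "y": -0.1, "z": 2, "ax": 0, "ay": 0, "az": -0.6, "gripper": -1},
    {"x": 0, "y": -0.1, "z": 2, "ax": 0, "ay": 0, "az": 0, "gripper": -1},
    {"x": 0, "y": -0.1, "z": 2, "ax": 0, "ay": 0, "az": 0, "gripper": -1},
    {"x": 0, "y": -0.1, "z": 2, "ax": 0, "ay": 0, "az": 0, "gripper": -1},
    {"x": 0, "y": -0.1, "z": 2, "ax": 0, "ay": 0, "az": 0, "gripper": -1},
  ],
)

```text
clock: 3.13
position: [467.8, 24.5, 51.4]
ee_rot: [0.874, -0.485, 0.001, -0.001]
contact_force: [-0.4, 1.1, 0.6]
gripper_width: 85.0
grasp_force: 0.0
```

Call:
send_rows(
  targets=[
    {"x": -0.1, "y": 0, "z": 1.2, "ax": 0, "ay": 0, "az": 0, "gripper": -1},
    {"x": 0, "y": 0, "z": 1.2, "ax": 0, "ay": 0, "az": 0, "gripper": -1},
    {"x": 0, "y": 0, "z": 1.0, "ax": 0, "ay": 0, "az": 0, "gripper": -1},
    {"x": 0, "y": 0, "z": 0.8, "ax": 0, "ay": 0, "az": 0, "gripper": -1},
    {"x": 0, "y": 0, "z": 0, "ax": 0, "ay": 0, "az": 0, "gripper": -1},
  ],
)

```text
clock: 3.55
position: [466.2, 24.5, 8.5]
ee_rot: [0.874, -0.486, -0.001, 0.001]
contact_force: [-0.5, -0.1, 0.5]
gripper_width: 85.4
grasp_force: 0.0
```

```bash
cat > nxt.py <<'E'
import sys
from go import *
im,d=arm.get_image('wrist');cv2.imwrite(f'pics/{sys.argv[4]}.png',im[:,:,::-1])
p,ps=cur();x0,x1,st=map(float,sys.argv[1:4]);c=float(sys.argv[5])
X=np.arange(x0+st,x1+.1,st)
r,e=rows((p,ps),[pose(x,9,c) for x in X])
for x,a in zip(X,r):print(x,a)
C=toP(q,p);ph=ps-q[2]+np.pi/2;B=C-L/2*np.array([np.cos(ph),np.sin(ph)]);_,th,_,_=A_theta(B,ph)
print('B',B,'xr',B[0]+face(ph),'phi',np.degrees(ph),'th',th,'z',p[2])
m=arm.camera_model('wrist');cl=cloud(m,d);pp=toP(q,cl);z=cl[...,2]
k=(pp[...,0]>-150)&(pp[...,0]<150)&(pp[...,1]>-55)&(pp[...,1]<10)&(z>40)&(z<49)
for a in(0,):
    h=cv2.cvtColor(im,cv2.COLOR_RGB2HSV);k&=(h[...,0]<20)&(h[...,1]>150)
    if k.sum()>20:print('shoulder',k.sum(),cv2.minAreaRect(pp[k].astype(np.float32)))
k=(pp[...,0]>-150)&(pp[...,0]<150)&(pp[...,1]>-60)&(pp[...,1]<10)&(z>66)&(z<74)
if k.sum()>20:print('cork',k.sum(),np.median(pp[k],0))
E
python3 nxt.py -122 -80 6 w3 -30
```

```text
-116.0 [0.3, -0.61, 0.02, 0.1]
-110.0 [0.23, -0.56, 0.0, 0.0]
-104.0 [0.2, -0.55, 0.0, -0.3]
-98.0 [0.2, -0.55, 0.0, -0.3]
-92.0 [0.21, -0.55, 0.0, -0.3]
-86.0 [0.21, -0.55, 0.0, -0.3]
-80.0 [0.22, -0.54, 0.0, -0.3]
B [-133.62995143  -22.12151707] xr -122.7739321545421 phi 22.10168728594197 th 0 z 9.200836701166477
shoulder 4180 ((-92.9168930053711, -32.48258972167969), (27.974523544311523, 36.182865142822266), 87.00602722167969)
cork 5917 [-94.2828664  -32.11531583]
```

View pics/w3.png

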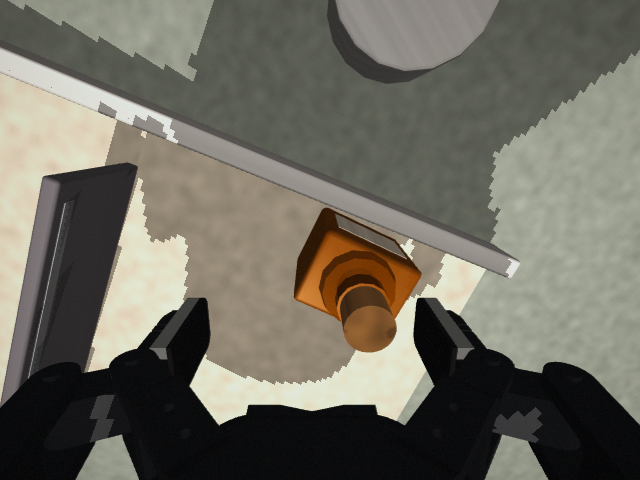

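The wrist view shows finger B (right, 430,330) behind the bottle and A (left, 195,330) ahead beside it; the flap is at the left. I start pushing.

Call:
send_rows(
  targets=[
    {"x": 0.2, "y": -0.4, "z": 0, "ax": 0, "ay": 0, "az": 0, "gripper": -1},
    {"x": 0.15, "y": -0.37, "z": 0, "ax": 0, "ay": 0, "az": 0, "gripper": -1},
    {"x": 0.15, "y": -0.37, "z": 0, "ax": 0, "ay": 0, "az": 0, "gripper": -1},
    {"x": 0.14, "y": -0.37, "z": 0, "ax": 0, "ay": 0, "az": -0.2, "gripper": -1},
    {"x": 0.14, "y": -0.37, "z": 0, "ax": 0, "ay": 0, "az": -0.2, "gripper": -1},
  ],
)

```text
clock: 4.02
position: [487.6, 27.1, 9.7]
ee_rot: [0.875, -0.484, 0.0, -0.0]
contact_force: [-0.1, 0.1, -0.0]
gripper_width: 85.6
grasp_force: 0.2
```

Call:
send_rows(
  targets=[
    {"x": 0.14, "y": -0.37, "z": 0, "ax": 0, "ay": 0, "az": -0.2, "gripper": -1},
    {"x": 0.14, "y": -0.37, "z": 0, "ax": 0, "ay": 0, "az": -0.2, "gripper": -1},
    {"x": 0.14, "y": -0.37, "z": 0, "ax": 0, "ay": 0, "az": -0.2, "gripper": -1},
    {"x": 0.14, "y": -0.37, "z": 0, "ax": 0, "ay": 0, "az": -0.2, "gripper": -1},
    {"x": 0.14, "y": -0.37, "z": 0, "ax": 0, "ay": 0, "az": -0.2, "gripper": -1},
  ],
)

```text
clock: 4.43
position: [506.4, 31.0, 9.2]
ee_rot: [0.88, -0.476, -0.0, 0.0]
contact_force: [-0.4, -0.8, -0.4]
gripper_width: 85.3
grasp_force: 0.5
```

```bash
python3 nxt.py -82 -46 4 w4 -30.5
```

```text
-78.0 [0.09, -0.26, 0.03, -0.2]
-74.0 [0.14, -0.36, 0.0, -0.2]
-70.0 [0.15, -0.36, 0.0, -0.2]
-66.0 [0.05, -0.34, 0.0, -1.4]
-62.0 [0.07, -0.33, 0.0, -1.5]
-58.0 [0.07, -0.32, 0.0, -1.5]
-54.0 [0.08, -0.33, 0.0, -1.4]
-50.0 [0.09, -0.31, 0.0, -1.5]
-46.0 [0.1, -0.32, 0.0, -1.5]
B [-91.79274572 -23.42008849] xr -80.76605394040419 phi 23.43450739534571 th 0.15973329391003055 z 9.301147639650178
shoulder 4262 ((-67.5010986328125, -32.174034118652344), (28.78727149963379, 44.80400085449219), 84.14048767089844)
cork 5638 [-65.67137031 -33.36617239]
```

Call:
send_rows(
  targets=[
    {"x": 0.1, "y": -0.27, "z": 0, "ax": 0, "ay": 0, "az": -0.2, "gripper": -1},
    {"x": 0.14, "y": -0.36, "z": 0, "ax": 0, "ay": 0, "az": -0.2, "gripper": -1},
    {"x": 0.15, "y": -0.36, "z": 0, "ax": 0, "ay": 0, "az": -0.2, "gripper": -1},
    {"x": 0.05, "y": -0.34, "z": 0, "ax": 0, "ay": 0, "az": -1.4, "gripper": -1},
    {"x": 0.07, "y": -0.33, "z": 0, "ax": 0, "ay": 0, "az": -1.5, "gripper": -1},
  ],
)

```text
clock: 4.9
position: [523.3, 36.2, 9.3]
ee_rot: [0.894, -0.448, 0.0, 0.0]
contact_force: [-0.5, -0.9, 0.6]
gripper_width: 85.0
grasp_force: 0.5
```

Call:
send_rows(
  targets=[
    {"x": 0.07, "y": -0.32, "z": 0, "ax": 0, "ay": 0, "az": -1.5, "gripper": -1},
    {"x": 0.08, "y": -0.33, "z": 0, "ax": 0, "ay": 0, "az": -1.4, "gripper": -1},
    {"x": 0.09, "y": -0.31, "z": 0, "ax": 0, "ay": 0, "az": -1.5, "gripper": -1},
    {"x": 0.1, "y": -0.32, "z": 0, "ax": 0, "ay": 0, "az": -1.5, "gripper": -1},
  ],
)

```text
clock: 5.23
position: [535.3, 41.5, 9.3]
ee_rot: [0.916, -0.401, -0.0, 0.0]
contact_force: [-1.2, -0.7, -0.0]
gripper_width: 85.3
grasp_force: 0.6
```

```bash
python3 nxt.py -46 -10 4 w5 -30.5
```

```text
-42.0 [0.12, -0.3, 0.03, -1.3]
-38.0 [0.09, -0.29, 0.0, -1.8]
-34.0 [0.07, -0.27, 0.0, -2.3]
-30.0 [0.08, -0.27, 0.0, -2.3]
-26.0 [0.09, -0.26, 0.0, -2.2]
-22.0 [0.11, -0.24, 0.0, -2.3]
-18.0 [0.11, -0.24, 0.0, -2.3]
-14.0 [0.13, -0.22, 0.0, -2.2]
-10.0 [0.14, -0.21, 0.0, -2.3]
B [-57.92183906 -25.179835  ] xr -45.85079021349358 phi 32.99628513667554 th 0.5488995476719459 z 9.327478272130284
shoulder 4200 ((-28.42022705078125, -33.691932678222656), (28.1320858001709, 36.37367248535156), 81.01388549804688)
cork 4529 [-34.58020484 -35.6904971 ]
```

View pics/w5.png

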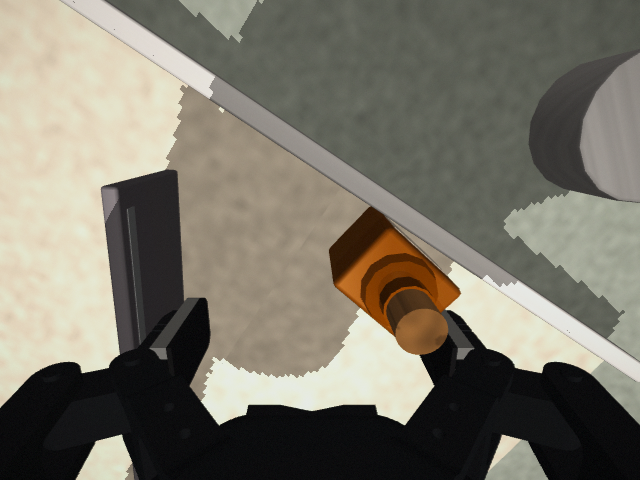

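Flap about 0.55 rad open on finger A; the bottle is nosed about 9° into the rail. I shift the contact rightward to straighten it.

```bash
sed -i 's/,-34)\])/,-35)])/' go.py; python3 nxt.py -46 -6 4 w5b -34.5
```

```text
-42.0 [0.47, -0.11, 0.03, -1.4]
-38.0 [0.09, -0.29, -0.0, -1.9]
-34.0 [0.07, -0.28, -0.0, -2.2]
-30.0 [0.08, -0.26, -0.0, -2.3]
-26.0 [0.09, -0.26, -0.0, -2.3]
-22.0 [0.11, -0.24, -0.0, -2.2]
-18.0 [0.11, -0.24, -0.0, -2.3]
-14.0 [0.13, -0.22, -0.0, -2.3]
-10.0 [0.14, -0.21, -0.0, -2.2]
-6.0 [0.14, -0.2, -0.0, -2.4]
B [-58.31582615 -25.08941119] xr -46.256772747932125 phi 32.86639249704943 th 0.5448584787117177 z 9.299866403527272
shoulder 4232 ((-33.130462646484375, -33.107330322265625), (28.105470657348633, 44.99336242675781), 80.6834716796875)
cork 4502 [-35.02391527 -35.74548775]
```

Call:
send_rows(
  targets=[
    {"x": 0.3, "y": -0.2, "z": 0, "ax": 0, "ay": 0, "az": -1.4, "gripper": -1},
    {"x": 0.26, "y": -0.2, "z": 0, "ax": 0, "ay": 0, "az": -1.9, "gripper": -1},
    {"x": 0.07, "y": -0.28, "z": 0, "ax": 0, "ay": 0, "az": -2.2, "gripper": -1},
    {"x": 0.08, "y": -0.26, "z": 0, "ax": 0, "ay": 0, "az": -2.3, "gripper": -1},
    {"x": 0.09, "y": -0.26, "z": 0, "ax": 0, "ay": 0, "az": -2.3, "gripper": -1},
  ],
)

```text
clock: 5.75
position: [548.9, 44.3, 9.3]
ee_rot: [0.948, -0.319, -0.0, 0.0]
contact_force: [-1.4, -0.6, -0.2]
gripper_width: 85.7
grasp_force: 0.6
```

```bash
python3 nxt.py -26 14 4 w6 -34.5
```

```text
-22.0 [0.11, -0.26, 0.03, -2.1]
-18.0 [0.11, -0.24, 0.0, -2.3]
-14.0 [0.13, -0.22, 0.0, -2.2]
-10.0 [0.14, -0.21, 0.0, -2.3]
-6.0 [0.14, -0.2, 0.0, -2.4]
-2.0 [0.15, -0.18, 0.0, -2.4]
2.0 [0.15, -0.18, 0.0, -2.4]
6.0 [0.14, -0.2, 0.0, -2.4]
10.0 [0.15, -0.19, 0.0, -2.4]
14.0 [0.15, -0.18, 0.0, -2.4]
B [-38.85168275 -31.59138436] xr -26.042626347215126 phi 43.088247991328174 th 0.7222232748272995 z 9.309533031486353
shoulder 4151 ((-13.750504493713379, -35.2666015625), (27.80219268798828, 47.21766662597656), 87.48905944824219)
cork 4504 [-14.24171531 -38.71258662]
```

Call:
send_rows(
  targets=[
    {"x": 0.11, "y": -0.26, "z": 0, "ax": 0, "ay": 0, "az": -2.1, "gripper": -1},
    {"x": 0.11, "y": -0.24, "z": 0, "ax": 0, "ay": 0, "az": -2.3, "gripper": -1},
    {"x": 0.13, "y": -0.22, "z": 0, "ax": 0, "ay": 0, "az": -2.2, "gripper": -1},
    {"x": 0.14, "y": -0.21, "z": 0, "ax": 0, "ay": 0, "az": -2.3, "gripper": -1},
    {"x": 0.14, "y": -0.2, "z": 0, "ax": 0, "ay": 0, "az": -2.4, "gripper": -1},
  ],
)

```text
clock: 6.22
position: [560.4, 50.4, 9.3]
ee_rot: [0.974, -0.225, -0.0, 0.0]
contact_force: [-0.4, -2.4, 0.6]
gripper_width: 85.7
grasp_force: 0.7
```

```bash
python3 nxt.py -6 34 4 w7 -34
```

```text
-2.0 [0.12, -0.24, 0.03, -2.4]
2.0 [0.15, -0.17, 0.0, -2.4]
6.0 [0.16, -0.16, 0.0, -2.4]
10.0 [0.15, -0.19, 0.0, -2.4]
14.0 [0.16, -0.18, 0.0, -2.4]
18.0 [0.17, -0.16, 0.0, -2.4]
22.0 [0.21, -0.14, 0.0, -2.0]
26.0 [0.25, -0.14, 0.0, -1.6]
30.0 [0.25, -0.12, 0.0, -1.6]
34.0 [0.25, -0.11, 0.0, -1.6]
B [-19.26859569 -34.08917025] xr -6.1045368241817055 phi 54.35083855087043 th 0.9070526440963649 z 9.310181347529316
shoulder 4341 ((7.150228500366211, -35.35921859741211), (27.743568420410156, 45.439292907714844), 87.37452697753906)
cork 4514 [  5.93288323 -38.64609573]
```

View pics/w7.png

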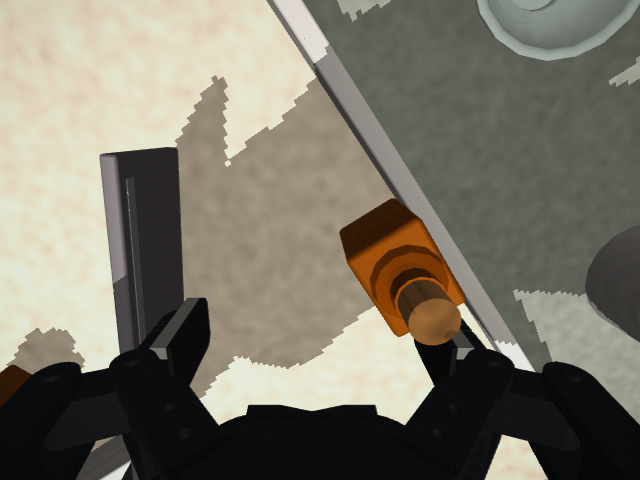

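The bottle (at 405,290) runs straight along the rail, and A holds the flap (140,250) well clear. I continue.

Call:
send_rows(
  targets=[
    {"x": 0.12, "y": -0.24, "z": 0, "ax": 0, "ay": 0, "az": -2.4, "gripper": -1},
    {"x": 0.15, "y": -0.17, "z": 0, "ax": 0, "ay": 0, "az": -2.4, "gripper": -1},
    {"x": 0.16, "y": -0.16, "z": 0, "ax": 0, "ay": 0, "az": -2.4, "gripper": -1},
    {"x": 0.15, "y": -0.19, "z": 0, "ax": 0, "ay": 0, "az": -2.4, "gripper": -1},
    {"x": 0.16, "y": -0.18, "z": 0, "ax": 0, "ay": 0, "az": -2.4, "gripper": -1},
  ],
)

```text
clock: 6.68
position: [570.8, 56.4, 9.3]
ee_rot: [0.993, -0.122, 0.0, 0.0]
contact_force: [0.5, -1.6, -0.6]
gripper_width: 85.5
grasp_force: 0.9
```

Call:
send_rows(
  targets=[
    {"x": 0.17, "y": -0.16, "z": 0, "ax": 0, "ay": 0, "az": -2.4, "gripper": -1},
    {"x": 0.21, "y": -0.14, "z": 0, "ax": 0, "ay": 0, "az": -2.0, "gripper": -1},
    {"x": 0.25, "y": -0.14, "z": 0, "ax": 0, "ay": 0, "az": -1.6, "gripper": -1},
    {"x": 0.25, "y": -0.12, "z": 0, "ax": 0, "ay": 0, "az": -1.6, "gripper": -1},
    {"x": 0.25, "y": -0.11, "z": 0, "ax": 0, "ay": 0, "az": -1.6, "gripper": -1},
  ],
)

```text
clock: 7.1
position: [582.2, 60.9, 9.1]
ee_rot: [0.999, -0.042, -0.001, 0.0]
contact_force: [-0.8, -1.1, 0.4]
gripper_width: 85.7
grasp_force: 1.0
```

```bash
python3 nxt.py 34 90 4 w8 -34
```

```text
38.0 [0.32, -0.14, 0.01, -1.8]
42.0 [0.27, -0.09, 0.0, -1.6]
46.0 [0.26, -0.08, 0.0, -1.6]
50.0 [0.28, -0.07, 0.0, -1.6]
54.0 [0.35, -0.05, 0.0, -0.5]
58.0 [0.35, -0.05, 0.0, -0.6]
62.0 [0.35, -0.05, 0.0, -0.6]
66.0 [0.36, -0.05, 0.0, -0.5]
70.0 [0.35, -0.04, 0.0, -0.6]
74.0 [0.36, -0.03, 0.0, -0.6]
78.0 [0.35, -0.03, 0.0, -0.6]
82.0 [0.36, -0.03, 0.0, -0.5]
86.0 [0.37, -0.03, 0.0, -0.5]
90.0 [0.39, -0.02, 0.0, 0.0]
B [ 20.71242839 -35.18923125] xr 33.18122194371522 phi 75.44734098017466 th 1.2099552900160149 z 9.127930484007486
shoulder 4580 ((50.337135314941406, -33.609710693359375), (27.935598373413086, 37.72787857055664), 81.3946762084961)
cork 4674 [ 45.53822312 -36.31854672]
```

```bash
sed -i 's/50,85\];KP.*/50,65,100];KP=[22,22,24,35,52,70,85,90,90]/; s/,-35)\])/,-36.5)])/' go.py; python3 nxt.py 34 90 4 w8b -36|grep -v cork
```

```text
38.0 [0.23, 0.01, 0.01, -3.7]
42.0 [0.24, -0.08, -0.0, -2.0]
46.0 [0.24, -0.06, -0.0, -2.0]
50.0 [0.24, -0.05, -0.0, -2.0]
54.0 [0.3, -0.03, -0.0, -1.3]
58.0 [0.3, -0.03, -0.0, -1.3]
62.0 [0.3, -0.01, -0.0, -1.4]
66.0 [0.33, -0.01, -0.0, -1.0]
70.0 [0.4, -0.0, -0.0, 0.0]
74.0 [0.4, -0.0, -0.0, 0.0]
78.0 [0.4, -0.0, -0.0, 0.0]
82.0 [0.4, -0.0, -0.0, 0.0]
86.0 [0.4, -0.0, -0.0, 0.0]
90.0 [0.4, -0.0, -0.0, 0.0]
B [ 20.48512063 -35.12822514] xr 32.96282484747981 phi 75.32693918529617 th 1.2095992616219553 z 9.076571982677688
shoulder 4585 ((49.933258056640625, -33.64323043823242), (27.908788681030273, 37.957054138183594), 80.9204330444336)
```

Call:
send_rows(
  targets=[
    {"x": 0.26, "y": 0, "z": 0, "ax": 0, "ay": 0, "az": -3.5, "gripper": -1},
    {"x": 0.24, "y": -0.08, "z": 0, "ax": 0, "ay": 0, "az": -2, "gripper": -1},
    {"x": 0.24, "y": -0.06, "z": 0, "ax": 0, "ay": 0, "az": -2, "gripper": -1},
    {"x": 0.24, "y": -0.05, "z": 0, "ax": 0, "ay": 0, "az": -2, "gripper": -1},
    {"x": 0.3, "y": -0.03, "z": 0, "ax": 0, "ay": 0, "az": -1.3, "gripper": -1},
  ],
)

```text
clock: 7.62
position: [595.1, 63.3, 9.1]
ee_rot: [0.999, 0.052, -0.001, 0.0]
contact_force: [-1.8, -2.2, 0.4]
gripper_width: 84.9
grasp_force: 0.9
```

Call:
send_rows(
  targets=[
    {"x": 0.3, "y": -0.03, "z": 0, "ax": 0, "ay": 0, "az": -1.3, "gripper": -1},
    {"x": 0.3, "y": -0.01, "z": 0, "ax": 0, "ay": 0, "az": -1.4, "gripper": -1},
    {"x": 0.33, "y": 0, "z": 0, "ax": 0, "ay": 0, "az": -1, "gripper": -1},
    {"x": 0.4, "y": 0, "z": 0, "ax": 0, "ay": 0, "az": 0, "gripper": -1},
    {"x": 0.4, "y": 0, "z": 0, "ax": 0, "ay": 0, "az": 0, "gripper": -1},
  ],
)

```text
clock: 8.03
position: [613.3, 66.6, 9.3]
ee_rot: [0.996, 0.084, 0.0, 0.0]
contact_force: [-0.9, -0.7, 0.8]
gripper_width: 85.1
grasp_force: 0.7
```

```bash
python3 nxt.py 74 94 4 w9 -36
```

```text
78.0 [0.19, 0.0, 0.04, -0.1]
82.0 [0.4, 0.0, 0.0, -0.0]
86.0 [0.4, 0.0, 0.0, -0.0]
90.0 [0.4, 0.0, 0.0, -0.0]
94.0 [0.4, 0.0, 0.0, -0.0]
B [ 65.0280383  -36.47488175] xr 76.04205087463777 phi 89.88909758726427 th 1.349096668191399 z 9.41054668526041
shoulder 4635 ((89.08261108398438, -29.302635192871094), (27.941858291625977, 46.262046813964844), 87.91471099853516)
cork 4596 [ 89.30130708 -32.63177435]
```

View pics/w9.png

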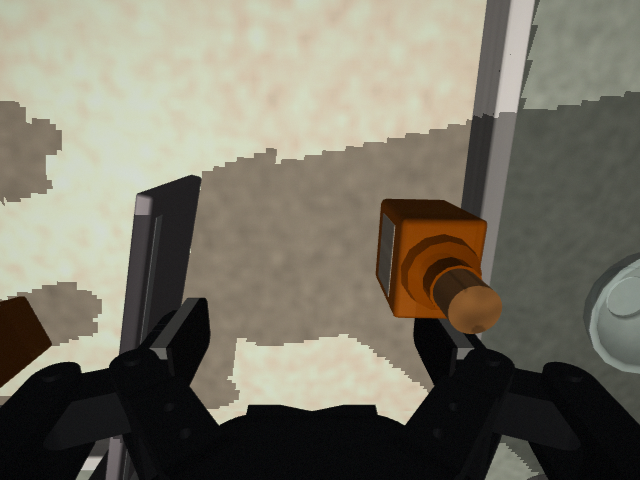

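Bottle at (430,270), straight, its rear at about x = 75. I push 20 mm further for margin, then back off and lift.

Call:
send_rows(
  targets=[
    {"x": 0.4, "y": 0, "z": 0, "ax": 0, "ay": 0, "az": 0, "gripper": -1},
    {"x": 0.4, "y": 0, "z": 0, "ax": 0, "ay": 0, "az": 0, "gripper": -1},
    {"x": 0.4, "y": 0, "z": 0, "ax": 0, "ay": 0, "az": 0, "gripper": -1},
    {"x": 0.4, "y": 0, "z": 0, "ax": 0, "ay": 0, "az": 0, "gripper": -1},
    {"x": 0.2, "y": 0, "z": 0, "ax": 0, "ay": 0, "az": 0, "gripper": -1},
  ],
)

```text
clock: 8.5
position: [631.4, 69.8, 9.3]
ee_rot: [0.996, 0.084, 0.0, -0.0]
contact_force: [-1.0, -2.1, -0.2]
gripper_width: 85.2
grasp_force: 0.6
```

Call:
send_rows(
  targets=[
    {"x": 0, "y": 0, "z": 0, "ax": 0, "ay": 0, "az": 0, "gripper": -1},
    {"x": -0.3, "y": 0, "z": 0, "ax": 0, "ay": 0, "az": 0, "gripper": -1},
    {"x": -0.5, "y": 0, "z": 0, "ax": 0, "ay": 0, "az": 0, "gripper": -1},
    {"x": -0.5, "y": 0, "z": 0, "ax": 0, "ay": 0, "az": 0, "gripper": -1},
    {"x": 0, "y": 0, "z": 0, "ax": 0, "ay": 0, "az": 0, "gripper": -1},
  ],
)

```text
clock: 8.92
position: [616.3, 67.1, 9.4]
ee_rot: [0.996, 0.084, -0.001, 0.0]
contact_force: [-0.7, -0.5, 0.4]
gripper_width: 85.1
grasp_force: 0.5
```

```bash
python3 nxt.py 80 84 4 w10 -36
```

```text
84.0 [0.55, -0.01, 0.04, -0.1]
B [ 67.37449371 -36.60391402] xr 78.38624487677716 phi 89.90701756141678 th 1.3538646574157436 z 9.37298884595207
shoulder 5111 ((98.76673889160156, -28.83863067626953), (62.24314880371094, 28.326730728149414), 0.48682478070259094)
cork 4871 [107.6178591  -31.83053739]
```

Call:
send_rows(
  targets=[
    {"x": 0, "y": 0, "z": -2.5, "ax": 0, "ay": 0, "az": 0, "gripper": -1},
    {"x": 0, "y": 0, "z": -4, "ax": 0, "ay": 0, "az": 0, "gripper": -1},
    {"x": 0, "y": 0, "z": -4, "ax": 0, "ay": 0, "az": 0, "gripper": -1},
    {"x": 0, "y": 0, "z": -4, "ax": 0, "ay": 0, "az": 0, "gripper": -1},
    {"x": -2, "y": 0, "z": -4, "ax": 0, "ay": 0, "az": 0, "gripper": -1},
  ],
)

```text
clock: 9.38
position: [601.6, 64.9, 194.0]
ee_rot: [0.996, 0.085, 0.002, -0.0]
contact_force: [0.4, 0.4, 0.0]
gripper_width: 84.9
grasp_force: 0.0
```

Call:
send_rows(
  targets=[
    {"x": -4, "y": 0, "z": 0, "ax": 0, "ay": 0, "az": 0, "gripper": -1},
    {"x": -4, "y": 0, "z": 0, "ax": 0, "ay": 0, "az": 0, "gripper": -1},
    {"x": -4, "y": 0, "z": 0, "ax": 0, "ay": 0, "az": 0, "gripper": -1},
    {"x": -4, "y": 0, "z": 0, "ax": 0, "ay": 0, "az": 0, "gripper": -1},
    {"x": -4, "y": 0, "z": 0, "ax": 0, "ay": 0, "az": 0, "gripper": -1},
  ],
)

```text
clock: 9.8
position: [400.3, 30.3, 191.5]
ee_rot: [0.996, 0.084, 0.0, -0.0]
contact_force: [-0.4, 1.3, 0.5]
gripper_width: 85.4
grasp_force: 0.0
```

Call:
send_rows(
  targets=[
    {"x": 0, "y": 0, "z": 0, "ax": 0, "ay": 0, "az": 0, "gripper": -1},
    {"x": 0, "y": 0, "z": 0, "ax": 0, "ay": 0, "az": 0, "gripper": -1},
    {"x": 0, "y": 0, "z": 0, "ax": 0, "ay": 0, "az": 0, "gripper": -1},
    {"x": 0, "y": 0, "z": 0, "ax": 0, "ay": 0, "az": 0, "gripper": -1},
    {"x": 0, "y": 0, "z": 0, "ax": 0, "ay": 0, "az": 0, "gripper": -1},
  ],
)

```text
clock: 10.22
position: [403.4, 31.2, 191.6]
ee_rot: [0.996, 0.084, 0.0, -0.0]
contact_force: [0.1, -0.4, -0.8]
gripper_width: 85.6
grasp_force: 0.0
```

Call:
send_rows(
  targets=[
    {"x": 0, "y": 0, "z": 0, "ax": 0, "ay": 0, "az": 0, "gripper": -1},
    {"x": 0, "y": 0, "z": 0, "ax": 0, "ay": 0, "az": 0, "gripper": -1},
    {"x": 0, "y": 0, "z": 0, "ax": 0, "ay": 0, "az": 0, "gripper": -1},
    {"x": 0, "y": 0, "z": 0, "ax": 0, "ay": 0, "az": 0, "gripper": -1},
    {"x": 0, "y": 0, "z": 0, "ax": 0, "ay": 0, "az": 0, "gripper": -1},
  ],
)

```text
clock: 10.63
position: [402.4, 30.7, 191.5]
ee_rot: [0.996, 0.084, -0.0, 0.0]
contact_force: [-0.5, -0.2, -0.5]
gripper_width: 85.6
grasp_force: 0.0
```

Run:
```python
from h import *
im,d=arm.get_image('scene');a=im[150:370,180:560,::-1];cv2.imwrite('pics/s2.png',cv2.resize(a,None,fx=2.1,fy=2.1,interpolation=cv2.INTER_CUBIC))
```

```text
(no output)
```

View pics/s2.png

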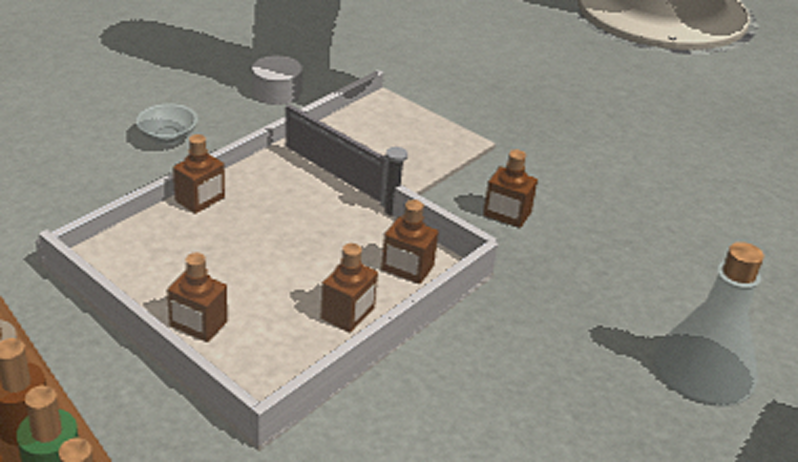

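The bottle stands upright in the tray at (200,180), the flap is shut behind it from (290,130) to (390,180), and everything else is where it was.

```bash
python3 -c "
from bench import arm
print(arm.job_done())"
```

```text
the job is handed in; nothing more can be done
None
```

The bottle stands upright in the tray with the flap shut clear behind it, the other vessels look unmoved in the last picture, and the job was handed in at about 10.7 s; one finger had to push the bottle about 20 mm along the apron before the other reached the flap.

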